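# Open the push-and-turn tub of washing tablets on its mat

### The arm

A 6-joint arm with a two-finger parallel gripper is mounted at the origin on the work surface. World frame = base frame: x ahead of the robot, y to its left, z up, the work surface at z = 0. Lengths are in mm, angles in rad, forces in N, time in s.
With the tool pointing down it reaches from about 275 to 750 mm from the base axis. Payload 10.2 kg.
Tool frame: the origin (TCP) lies at the very end of the fingers, on their centre line; the grasp point (between the pads) lies 19 mm behind it; z points along the fingers, y is the line along which they close (so a half turn about z gives the same grasp; the last joint's range is limited). The gripper opens to 85 mm and grips with 20 to 120 N. Pads are 22 mm wide; open, the fingers measure 114 mm over their backs; the gripper's body (76 mm by 85 mm) begins 54 mm behind the grasp point. The pads swing forward as they close: fully open they stand 13 mm farther back than shut.
Start: joints at [-1.448, 0.313, 1.498, -0, 1.331, -0.223], TCP at [177.936, -493.933, 231.294] pointing down, gripper open.
Joint ranges: [-2.94, 2.94], [-0.97, 2.17], [0.19, 2.56], [-1.23, 4.37], [0.02, 3.11], [-2.88, 2.88]. Speed limits (rad/s): [2.39, 2.39, 3.01, 3.14, 3.14, 3.14].

### API

Orientations are given as a unit quaternion [w, x, y, z].
In Python, from rig import * gives the robot as it stands. The module is installed in compiled form; this text tells all that it offers.
- The arm moves only by the shell command python3 -m crank 'ROWS' [FORCE]. ROWS is JSON, a list that holds one entry, the list of rows, each a list of 7 numbers: the shift along the tool's x, y, z in units of 25 mm (1.0 is 25 mm), then the turn, a rotation vector about the tool's x, y, z in units of 8 degrees (1.0 is 8 degrees), then the finger opening in mm, from 0 to 85.4. A call has exactly 8 rows; each row shifts and turns the commanded pose from where the row before left it, along the tool's axes as they then stand; what a row does not reach is not made up. A row lasts 1/10 s, in which the tool goes at most 50 mm and 8.59 degrees, less where a joint would pass 70% of its speed; a pose out of reach is approached as far as the arm can. A call is refused whole if a number of a shift passes 1 or a number of a turn 1, either way. A call with a gripper value outside its range is refused whole. The fingers move at their own pace and stop on an object; FORCE is the grip in N (left out, the last holds). Time passes only in rows, so rows that do not move let the fingers close, or fill a call up. It gives the time, the measured TCP pose, the force, the opening and the grip force at its end, in the units of the state.
- sense(): the state, without advancing time (a new reading comes with each control period).
- capture(name): name is "scene" or "top" or "wrist"; returns the picture (384x512x3 uint8, blue, green, red); there is no depth.
- camera_model(name): a dict with "fx", "fy", "cx", "cy" (pixels), "world_from_camera" (4x4, takes a point from camera to world coordinates); the wrist camera has in their place "T_tool_cam" (4x4, takes a point from camera to tool coordinates, whose origin is the TCP and whose axes are the flange's). Camera axes: x right, y up, looking along -z (the intrinsics and any distortion apply to the point x, -y, -z); pixel columns grow to the right and rows downward; lengths in mm; the calibration is good to about 2 mm. The wrist camera is an equidistant fisheye: a pixel r from the principal point sees the ray r / f radians off the axis. A picture is of the moment at which its call begins: read the wrist's pose just before it. camera_model takes no time and is no camera call.
- finish_job(): hands the job in; it is judged then, once.
The state is a dict: "time_s": time; "joints": joint angles; "dq": joint speeds; "tau": joint torques, N m; "eef_pos": TCP position; "ee_rot": TCP orientation; "force": force on the tool from outside, world axes, zero at the start; "wrist_torque": the same for the moment, N m; "grip_width": opening from 0.0 (shut) to 1.0 (fully open); "grip_force": force on a finger pad.
Only numpy, scipy, OpenCV 4.12 (cv2) and the standard library are available. Lean on these libraries where they do the work, as an engineer would, in place of code of your own. Each camera call takes 0.05 s, during which the arm holds its last target. There are 200 camera calls.

### The job

Slide the round washing-tablet tub along the bench, without lifting it, until it stands wholly on the round grey mat. There, press its blue safety cap down, twist it anticlockwise (seen from above) until it comes free, and lift it about ten centimetres straight up; finish still gripping the cap in the air above the open tub, which stays standing on the mat. Do not tip the tub, and leave the other things on the bench where they are.

Things in the scene. Friction and masses are not known exactly. Their poses are not given: they have to be found in the camera images.
- tub: round cream plastic tub with a green and white band, loose, 0.55 to 0.9 kg; straight side of diameter 97 mm up to 72 mm height, shoulder at 80 mm, closed by the blue cap. Origin: centre of its underside, z up. Pushed higher than about 40 mm above the bench it may tip. The cap turns before the tub does only if pressed far enough
- cap: blue push-and-turn safety cap, loose, 60 g: ribbed disc, diameter 60 mm, height 24 mm; on it an upright bar-shaped wing to grip, 48 mm long (cap's x), 16 mm thick (cap's y), from 24 to 54 mm above the origin. Origin: on its axis at the lower rim, z up; while locked, 93 mm above the tub's origin (wing top 147 mm above the bench) with the x axes of cap and tub alike
- cap_wing (a point): point on the cap's axis 48 mm above the cap's origin, inside the upper part of the wing: a good place for the finger pads, closing across the wing (along y). Axes as the cap's. To unlock, press the cap down 4.5 to 7 mm from its locked height (about 8 to 10 N; a spring pushes back with 5 N from the start; it bottoms at 7 mm)
- tub_mouth (a point): centre of the tub's mouth under the cap, 105 mm above the tub's origin; axes as the tub's. The cap, kept pressed down, turns anticlockwise from above (positive about z) relative to the tub: past 0.7 rad it is free, a stop comes at about 1.2 rad (aim at 0.95); it then lifts straight off (20 mm up clears the neck)
- mat: round grey anti-slip mat with a dark rim lying on the bench, diameter 150 mm, 1 mm thick (too thin to catch on anything), fixed. Origin: its centre, on the bench
- softener: bystander: white and yellow bottle, diameter 69 mm, 135 mm tall, loose. Origin: centre of its underside
- cup: bystander: blue ceramic cup, diameter 68 mm, 75 mm tall, loose. Origin: centre of its underside
- canister: bystander: small square cream lidded canister, 53 mm wide, 110 mm tall with its wire handle, loose. Origin: centre of its underside
Things that resemble listed ones, but are neither listed nor needed, are in the scene too. Leave any orange look-alike of the tub alone.

How it is judged (in metres and radians):
On the way, in this order (a step that is already met when the one before it is completed fails the run):
1. the tub stands on the mat, at rest, its cap still on (horizontal distance between tub and mat below 0.031 m and height (world z) of tub below 0.005 m and linear speed of tub below 0.02 m/s and z of cap in the frame of tub between 0.0905 and 0.097 m), for 0.2 s.
2. the cap is pressed down on the tub, which is on the mat (horizontal distance between tub and mat below 0.031 m and z of cap in the frame of tub below 0.0895 m), for 0.05 s.
3. the cap is twisted on the tub (angle between the x axis of cap and the x axis of tub, either way round above 0.6 rad and z of cap in the frame of tub below 0.105 m).
At the end, for the whole second after the job is handed in: the cap is held still in the fingers, at least 60 mm above its seat, within 45 mm of the tub's axis, within 20 degrees of level and clear of the tub; the tub stands upright and still on the bench, its axis within 31 mm of the mat's centre (z of cap in the frame of tub above 0.153 m and horizontal distance between cap and tub below 0.045 m and angle between cap's own z axis and vertical below 0.35 rad and linear speed of cap below 0.03 m/s and contact force between the fingers and cap above 2 N and contact force between cap and tub below 0.2 N and horizontal distance between tub and mat below 0.031 m and height (world z) of tub below 0.005 m and angle between tub's own z axis and vertical below 0.08 rad and linear speed of tub below 0.02 m/s); the arm keeps its last pose, push and grip.
It fails at once if the tub is lifted off the bench by more than 15 mm (height (world z) of tub above 0.015 m).
It fails at once if the tub is tipped (angle between tub's own z axis and vertical above 0.35 rad).
It fails at once if the softener is moved by more than 30 mm (distance of softener from where it was at the start of the episode above 0.03 m).
It fails at once if the cup is moved by more than 30 mm (distance of cup from where it was at the start of the episode above 0.03 m).
It fails at once if the canister is moved by more than 30 mm (distance of canister from where it was at the start of the episode above 0.03 m).
It also fails if it takes over 58 s, if anything falls off the work surface, if the arm or the gripper's body presses on something with over 40 N, if the wrist force passes 120 N, or if a joint passes its speed limit or range.

## Working session

There is one attempt and no reset: what is moved stays moved. The work goes in short steps, Python scripts to look and compute and a shell command to move; the robot and the scene stay as the last step left them, time stands still between calls to the robot, and variables do not carry over. Pictures are saved under pics/ and viewed, at most 10 in all, crops included, and the job is handed in when it is done.

```bash
mkdir -p pics
python3 - <<'E'
from rig import *
import cv2
s=sense(); print(s)
for n in("scene","top"):
    cv2.imwrite(f"pics/{n}0.png",capture(n)); m=camera_model(n); print(n,m)
print(camera_model("wrist"))
E
```

```text
{'time_s': 0.0, 'joints': array([-1.44840986e+00,  3.13456871e-01,  1.49845504e+00, -6.83666418e-06,
        1.33097602e+00, -2.23399827e-01]), 'dq': array([ 0.00160394, -0.00110453, -0.00086285,  0.00163428, -0.0009606 ,
        0.0013732 ]), 'tau': array([ 1.30491761e-03, -4.12268543e+01, -2.59734017e+01,  5.92960689e-06,
        4.27687308e-03,  3.31429817e-05]), 'eef_pos': array([ 177.89638896, -493.66695962,  230.72479586]), 'ee_rot': array([-6.46978165e-04,  9.85090827e-01,  1.72033846e-01,  2.93803179e-05]), 'force': array([0.29672945, 0.52728174, 0.73717802]), 'wrist_torque': array([-0.01502382, -0.03897834,  0.03812529]), 'grip_force': 0.0, 'grip_width': 1.004440566000542}
scene {'fx': 387.50836735890056, 'fy': 387.50836735890056, 'cx': 255.58866399042762, 'cy': 191.3527632682021, 'world_from_camera': array([[ 6.52780138e-01, -6.07457495e-01,  4.52629521e-01,
         1.13016720e+03],
       [ 7.57469659e-01,  5.14832891e-01, -4.01480772e-01,
        -4.88340577e+02],
       [ 1.08539391e-02,  6.04931802e-01,  7.96203307e-01,
         1.05881003e+03],
       [ 0.00000000e+00
[... 294 characters left out ...]
5404e-01, -2.14673517e-02,  2.87925160e-03,
        -1.40622026e+01],
       [ 8.58061092e-04,  9.35726917e-02,  9.95612081e-01,
         1.03231442e+03],
       [ 0.00000000e+00,  0.00000000e+00,  0.00000000e+00,
         1.00000000e+00]])}
{'fx': 297.3186396354542, 'fy': 297.3186396354542, 'cx': 260.44790790358184, 'cy': 194.25889601375187, 'T_tool_cam': array([[ 6.59028255e-05,  9.57885577e-01,  2.87150166e-01,
         7.24242223e+01],
       [ 9.99999613e-01, -3.15142083e-04,  8.21755598e-04,
         8.42334604e-01],
       [ 8.77640936e-04,  2.87150000e-01, -9.57885226e-01,
        -1.43612629e+02],
       [ 0.00000000e+00,  0.00000000e+00,  0.00000000e+00,
         1.00000000e+00]])}
```

View pics/scene0.png

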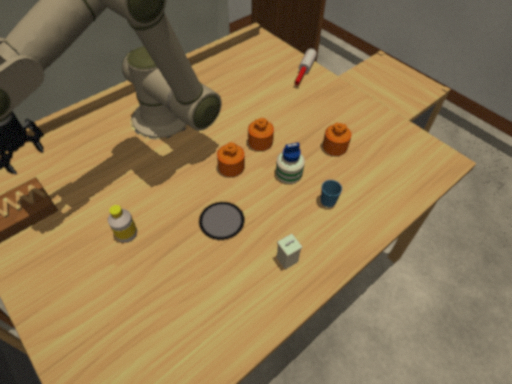

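View pics/top0.png

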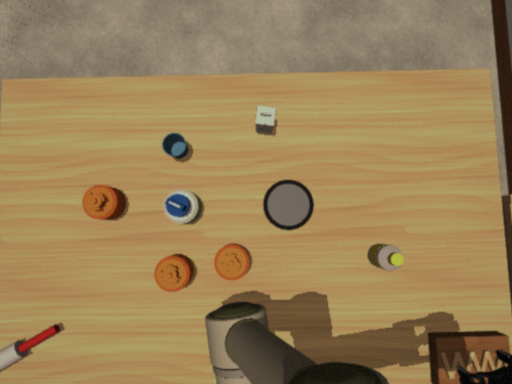

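The scene view shows the tub with its blue cap at (290,160), the mat at (222,220), the cup at (331,193), the canister at (289,250) and the softener at (122,224). In the top view the mat is at (289,205).

Things that could be taken for the tub in the top view:
- Blue-capped cream tub at (181,207)
- Orange look-alikes at (103,202), (173,272) and (233,261)
- Blue cup at (175,146)

I choose (181,207) and check it in a close crop.

Run:
```python
import cv2,numpy as np
a=cv2.imread("pics/top0.png")[170:245,145:225]; b=cv2.imread("pics/scene0.png")[130:190,260:324]
a=cv2.resize(a,(400,375),interpolation=cv2.INTER_CUBIC);b=cv2.resize(b,(400,375),interpolation=cv2.INTER_CUBIC)
cv2.imwrite("pics/crop0.png",np.hstack([a,b]))
```

```text
(no output)
```

View pics/crop0.png

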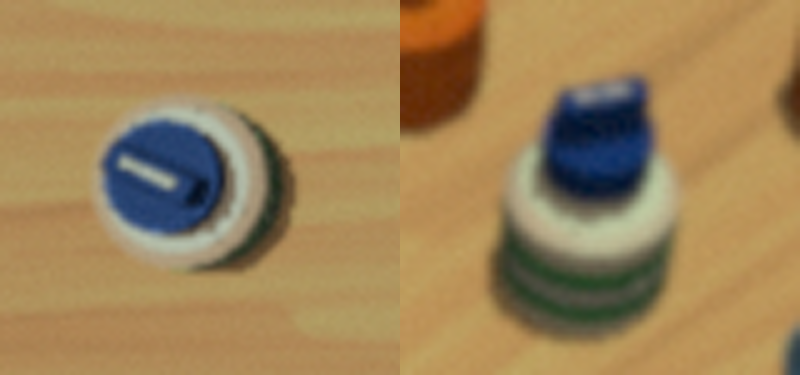

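The left crop (top view) shows the wing's white strip from (120,160) to (172,184). The right crop (scene view) shows it from (578,100) to (633,90). The cream tub with green bands and blue winged cap is the right object.

```bash
cat > h.py <<'E'
from rig import *
import numpy as np, cv2
M={n:camera_model(n) for n in("scene","top")}
def ray(n,p):
    m=M[n];T=m["world_from_camera"];d=np.array([(p[0]-m["cx"])/m["fx"],-(p[1]-m["cy"])/m["fy"],-1]);d=T[:3,:3]@d
    return T[:3,3],d/np.linalg.norm(d)
def tri(rs):
    A=0;b=0
    for o,d in rs:
        P=np.eye(3)-np.outer(d,d);A=A+P;b=b+P@o
    x=np.linalg.solve(A,b);return x,[round(float(np.linalg.norm((np.eye(3)-np.outer(d,d))@(x-o))),1) for o,d in rs]
def atz(n,p,z):
    o,d=ray(n,p);return o+d*(z-o[2])/d[2]
np.set_printoptions(precision=1,suppress=True)
E
python3 - <<'E'
from h import *
t=lambda x,y:(145+x/5-.4,170+y/5-.4)
s=lambda x,y:(260+x/6.25-.42,130+y/6.25-.42)
print("wing top",tri([ray("top",t(147,172)),ray("scene",s(205,95))]))
for p in((120,160),(172,184)):print(atz("top",t(*p),147))
for p in((178,100),(233,90)):print(atz("scene",s(*p),147))
# mat by grey inner disc
for n,c in(("top",(289,205)),("scene",(222,220))):
    im=cv2.imread(f"pics/{n}0.png");hs=cv2.cvtColor(im,cv2.COLOR_BGR2HSV)
    k=((hs[...,1]<70)).astype(np.uint8);nl,l,st,ce=cv2.connectedComponentsWithStats(k)
    i=l[c[1],c[0]];print(n,"mat",st[i],ce[i],atz(n,ce[i],1))
print("mat tri",tri([ray("top",(289,205)),ray("scene",(222,220))]))
for nm,a,b,z in(("cup",(175,146),(331,193),70),("can",(266,113),(289,240),95),("soft",(396,260),(118,211),130),
 ("oA",(101,202),(337,130),90),("oB",(172,272),(261,126),90),("oC",(232,261),(231,151),90)):
    print(nm,atz("top",a,z),atz("scene",b,z))
# tub base: side body circle in top (center at shoulder): rim ellipse crop x 93..270?
print("tub shoulder",atz("top",t(180,184),80))
E
```

```text
wing top (array([542.3, 189.9, 143. ]), [0.2, 0.2])
[548.3 202.5 147. ]
[535.6 176.2 147. ]
[538.5 174.  147. ]
[551.8 200.9 147. ]
top mat [ 265  181   47   48 1743] [288.  204.2] [ 543.4 -114.4    1. ]
scene mat [ 201  203   42   36 1170] [221.2 220.3] [ 546.2 -116.9    1. ]
mat tri (array([ 543. , -115.2,   -2.6]), [2.9, 2.9])
cup [709.4 203.7  70. ] [729.2 190.2  70. ]
can [790.5 -52.3  95. ] [776.1 -43.4  95. ]
soft [ 388.  -372.3  130. ] [ 399.4 -369.3  130. ]
oA [555.3 398.8  90. ] [558.9 402.7  90. ]
oB [365.3 207.2  90. ] [368.1 208.1  90. ]
oC [390.6  47.8  90. ] [394.5  49.   90. ]
tub shoulder [539.3 186.2  80. ]
```

Tub at about (543,189), mat at about (544,-115), and the measured heights agree with the text. I'll cradle the tub between half-open fingers, with the tool tilted away so the body clears the cap, and push it along -y. First I transit with yaw.

```bash
cat > go.py <<'E'
# how far to a target: python3 go.py x y z  qw qx qy qz-free: yaw_of_tool_x(deg) tilt(deg, body leans to +y)
from h import *; import sys
from scipy.spatial.transform import Rotation as R
x,y,z,yaw,tilt=map(float,sys.argv[1:6]); s=sense(); q=s["ee_rot"]; C=R.from_quat(np.r_[q[1:],q[0]])
W=R.from_euler("x",-tilt,degrees=True)*R.from_euler("z",yaw,degrees=True)*R.from_euler("x",180,degrees=True)
np.set_printoptions(precision=2,suppress=True)
print("t",s["time_s"],"pos",s["eef_pos"],"F",s["force"],"grip",s["grip_width"]*85.4,s["grip_force"])
print("shift units, cur tool axes",C.inv().apply(np.array([x,y,z])-s["eef_pos"])/25," in target axes",W.inv().apply(np.array([x,y,z])-s["eef_pos"])/25,"turn units",np.degrees((C.inv()*W).as_rotvec())/8)
E
python3 -m crank '[[[1,-1,0,0,0,-1,60],[1,-0.74,0,0,0,-1,60],[1,-0.54,0,0,0,-1,60],[1,-0.38,0,0,0,-1,60],[1,-0.22,0,0,0,-1,60],[1,-0.08,0,0,0,-1,60],[1,0.07,0,0,0,-1,60],[1,0.2,0,0,0,-1,60]]]' 40
python3 go.py 543 290 200 90 0
```

```text
time_s: 0.9
eef_pos: [274.6, -291.9, 231.1]
ee_rot: [-0.0, 0.742, 0.67, 0.0]
force: [0.0, -1.1, 0.3]
grip_width: 0.702
grip_force: 0.0
t 0.9 pos [ 274.55 -291.93  231.11] F [ 0.03 -1.14  0.31] grip 59.95639424550847 0.0
shift units, cur tool axes [24.25  8.3   1.25]  in target axes [23.28 10.74  1.24] turn units [-0.   -0.   -0.73]
```

```bash
sed -i 's/^W=.*/W=R.from_euler("z",yaw,degrees=True)*R.from_euler("x",180,degrees=True)*R.from_euler("y",-tilt,degrees=True)/' go.py
python3 -m crank '[[[1,0.3,0,0,0,-0.9,55],[1,0.5,0,0,0,-0.9,55],[1,0.6,0,0,0,-0.9,55],[1,0.7,0,0,0,-0.9,55],[1,0.8,0,0,0,-0.9,55],[1,0.8,0,0,0,0,55],[1,0.8,0,0,0,0,55],[1,0.8,0,0,0,0,55]]]'
python3 go.py 508 250 200 120 0
python3 -c "
from h import *
print('A top',tri([ray('top',(101,202)),ray('scene',(338,127))]))"
```

```text
time_s: 1.7
eef_pos: [341.5, -61.1, 231.2]
ee_rot: [-0.0, 0.502, 0.865, 0.0]
force: [-0.0, 0.2, -0.4]
grip_width: 0.647
grip_force: 0.0
t 1.7 pos [341.49 -61.1  231.18] F [-0.02  0.24 -0.37] grip 55.2212276612031 0.0
shift units, cur tool axes [ 7.49 11.96  1.25]  in target axes [ 7.45 11.99  1.25] turn units [-0.   -0.   -0.03]
A top (array([557.5, 397.7, 104.2]), [5.6, 5.6])
```

```bash
python3 -m crank '[[[0.62,1,0,0,0,0,55],[0.62,1,0,0,0,0,55],[0.62,1,0,0,0,0,55],[0.62,1,0,0,0,0,55],[0.62,1,0,0,0,0,55],[0.62,1,0,0,0,0,55],[0.62,1,0,0,0,0,55],[0.62,1,0,0,0,0,55]]]'
python3 -m crank '[[[0.62,1,0,0,0,0,55],[0.62,1,0,0,0,0,55],[0.62,1,0,0,0,0,55],[0.62,1,0,0,0,0,55],[0,0,0,0,-0.8,0,55],[0,0,0,0,-0.8,0,55],[0,0,0,0,-0.8,0,55],[0,0,0,0,-0.7,0,55]]]'
python3 go.py 508 250 20 120 25
```

```text
time_s: 2.5
eef_pos: [453.8, 145.8, 231.0]
ee_rot: [-0.0, 0.501, 0.865, -0.0]
force: [0.7, -0.7, 0.1]
grip_width: 0.643
grip_force: 0.0
time_s: 3.3
eef_pos: [509.3, 248.4, 231.3]
ee_rot: [0.188, 0.489, 0.845, -0.109]
force: [0.8, 0.1, 0.2]
grip_width: 0.647
grip_force: 0.0
t 3.3 pos [509.32 248.45 231.26] F [0.81 0.1  0.2 ] grip 55.258855434381104 0.0
shift units, cur tool axes [ 3.65 -0.02  7.62]  in target axes [ 3.64 -0.01  7.62] turn units [-0.01  0.01 -0.02]
```

```bash
python3 -m crank '[[[0.455,0,0.95,0,0,0,55],[0.455,0,0.95,0,0,0,55],[0.455,0,0.95,0,0,0,55],[0.455,0,0.95,0,0,0,55],[0.455,0,0.95,0,0,0,55],[0.455,0,0.95,0,0,0,55],[0.455,0,0.95,0,0,0,55],[0.455,0,0.95,0,0,0,55]]]'
python3 go.py 508 250 20 120 25
python3 - <<'E'
from h import *
a=capture("scene")[90:240,200:380];b=capture("wrist")
cv2.imwrite("pics/down.png",np.hstack([cv2.resize(a,(400,333)),cv2.resize(b,(400,333))]))
E
```

```text
time_s: 4.1
eef_pos: [507.7, 250.6, 19.3]
ee_rot: [0.186, 0.49, 0.845, -0.108]
force: [-0.1, 0.7, -0.6]
grip_width: 0.647
grip_force: 0.0
t 4.1 pos [507.75 250.55  19.32] F [-0.11  0.72 -0.63] grip 55.28378438643094 0.0
shift units, cur tool axes [-0.03 -0.   -0.01]  in target axes [-0.03 -0.   -0.01] turn units [-0.01 -0.03 -0.02]
```

View pics/down.png

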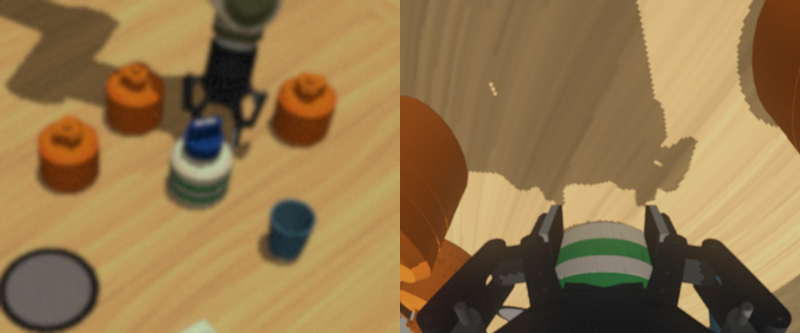

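The scene crop shows the tool behind the tub. In the wrist view the tub (603) sits centred between the fingers (555 and 650). Start the push on a gentle arc.

```bash
python3 -m crank '[[[-0.19,0,0.09,0,0,0,55],[-0.18,0,0.085,0,0,0,55],[-0.18,0,0.085,0,0,0,55],[-0.18,0,0.085,0,0,0,55],[-0.36,0,0.17,0,0,0,55],[-0.545,0,0.254,0.118,0,0.254,55],[-0.545,0,0.254,0.118,0,0.254,55],[-0.545,0,0.254,0.118,0,0.254,55]]]'
python3 -m crank '[[[-0.545,0,0.254,0.118,0,0.254,55],[-0.545,0,0.254,0.118,0,0.254,55],[-0.545,0,0.254,0.118,0,0.254,55],[-0.545,0,0.254,0.118,0,0.254,55],[-0.545,0,0.254,0.118,0,0.254,55],[-0.36,0,0.17,0,0,0,55],[-0.2,0,0.09,0,0,0,55],[-0.1,0,0.045,0,0,0,55]]]'
python3 go.py 557 -67 20 75 25
python3 - <<'E'
from h import *
a=capture("scene")[90:290,160:360];b=capture("top")[120:260,140:340]
cv2.imwrite("pics/push1.png",np.hstack([cv2.resize(a,(400,400)),cv2.resize(b,(400,400))]))
E
```

```text
time_s: 5.0
eef_pos: [544.7, 183.9, 20.6]
ee_rot: [0.179, 0.539, 0.814, -0.118]
force: [-2.3, 5.1, 3.1]
grip_width: 0.644
grip_force: 2.8
time_s: 5.8
eef_pos: [572.0, 95.1, 20.4]
ee_rot: [0.167, 0.616, 0.758, -0.135]
force: [-0.9, 6.7, 4.0]
grip_width: 0.649
grip_force: 3.5
t 5.8 pos [572.    95.09  20.4 ] F [-0.91  6.68  3.98] grip 55.46419852855597 3.4630863647907972
shift units, cur tool axes [-5.64 -1.92  2.62]  in target axes [-5.81  1.1   2.73] turn units [ 1.42 -0.03  3.05]
```

View pics/push1.png

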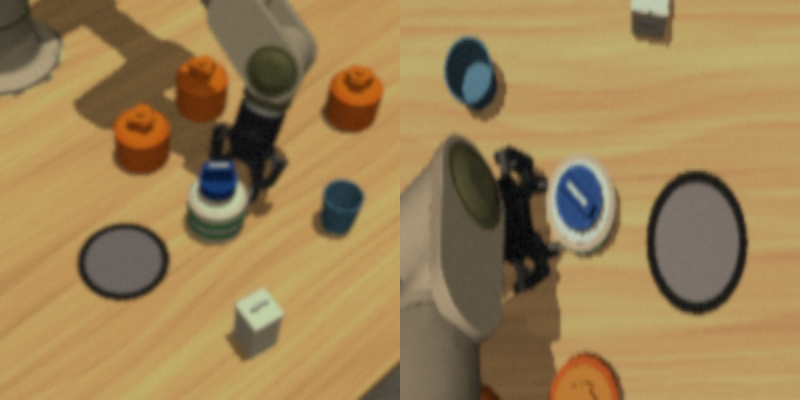

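Left crop: the tub's cap is at (218,180), approaching the mat at (124,261). Right crop: the cap is at (578,193) and the mat at (697,241). The tub is nested in the fingers and the bystanders are untouched. Continue.

```bash
python3 -m crank '[[[-0.3,0,0.14,0.08,0,0.17,55],[-0.545,0,0.254,0.154,0,0.33,55],[-0.545,0,0.254,0.154,0,0.33,55],[-0.545,0,0.254,0.154,0,0.33,55],[-0.545,0,0.254,0.154,0,0.33,55],[-0.36,0,0.17,0.1,0,0.21,55],[-0.2,0,0.09,0.06,0,0.12,55],[-0.1,0,0.045,0,0,0,55]]]'
python3 go.py 561 -68.5 20 70 25
python3 - <<'E'
from h import *
a=capture("scene");b=capture("top");cv2.imwrite("pics/s2.png",a);cv2.imwrite("pics/t2.png",b)
cv2.imwrite("pics/push2.png",np.hstack([cv2.resize(a[150:250,180:280],(400,400),interpolation=3),cv2.resize(b[150:250,220:320],(400,400),interpolation=3)]))
E
```

```text
time_s: 6.7
eef_pos: [579.2, 9.4, 20.1]
ee_rot: [0.146, 0.716, 0.665, -0.158]
force: [1.3, 6.8, 5.2]
grip_width: 0.644
grip_force: 3.6
t 6.7 pos [579.23   9.4   20.07] F [1.28 6.8  5.19] grip 54.98880063299495 3.6042620055377483
shift units, cur tool axes [-2.87 -0.5   1.33]  in target axes [-2.88  0.38  1.35] turn units [ 0.82 -0.02  1.79]
```

View pics/push2.png

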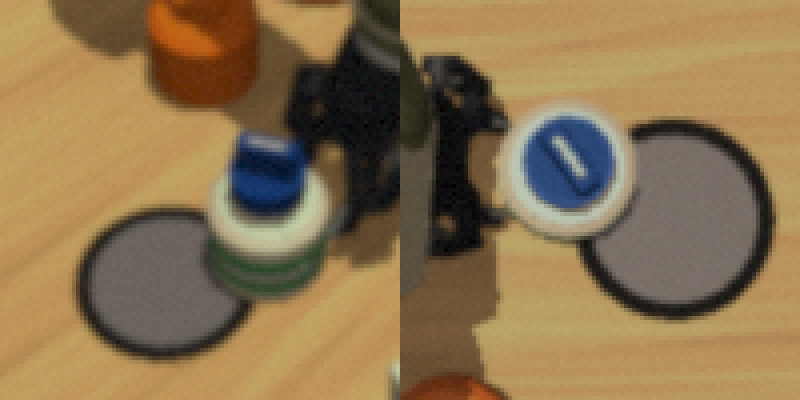

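Left crop: wing strip centre at (268,144). Right crop: strip from (556,138) to (583,177), mat spanning 580–774 by 121–318, with the tub overlapping its left edge.

Run:
```python
from h import *
t=lambda x,y:(220+x/4-.4,150+y/4-.4); s=lambda x,y:(180+x/4-.4,150+y/4-.4)
print(tri([ray("top",t(169,157)),ray("scene",s(268,144))]))
a,b=[atz("top",t(*p),147) for p in((156,138),(183,177))];print(a,b,(a+b)/2,np.degrees(np.arctan2(*(a-b)[1::-1])))
print("mat",atz("top",t(277,219.5),1),atz("scene",s(166,284),1))
```

```text
(array([576.3, -34.3, 144.6]), [0.6, 0.6])
[588.1 -26.7 147. ] [562.8 -43.3 147. ] [575.4 -35.  147. ] 33.24256253678614
mat [ 542.6 -116.7    1. ] [ 546.7 -117.8    1. ]
```

```bash
python3 -m crank '[[[-0.27,0,0.127,0.07,0,0.155,55],[-0.545,0,0.254,0.146,0,0.313,55],[-0.545,0,0.254,0.146,0,0.313,55],[-0.545,0,0.254,0.146,0,0.313,55],[-0.545,0,0.254,0.146,0,0.313,55],[-0.36,0,0.17,0.097,0,0.208,55],[-0.227,0,0.106,0.06,0,0.127,55],[-0.118,0,0.055,0.034,0,0.07,55]]]'
python3 go.py 559.5 -75 20 70 25
python3 - <<'E'
from h import *
a=capture("scene");b=capture("top")
cv2.imwrite("pics/push3.png",np.hstack([cv2.resize(a[150:250,180:280],(400,400),interpolation=3),cv2.resize(b[150:250,220:320],(400,400),interpolation=3)]))
E
```

```text
time_s: 7.6
eef_pos: [562.6, -75.7, 19.8]
ee_rot: [0.122, 0.801, 0.559, -0.177]
force: [3.0, 5.4, 5.5]
grip_width: 0.638
grip_force: 3.6
t 7.6 pos [562.57 -75.74  19.75] F [3.04 5.38 5.51] grip 54.44869215677175 3.5980006959289312
shift units, cur tool axes [-0.02 -0.13 -0.  ]  in target axes [-0.02 -0.13 -0.  ] turn units [-0.03 -0.02 -0.02]
```

View pics/push3.png

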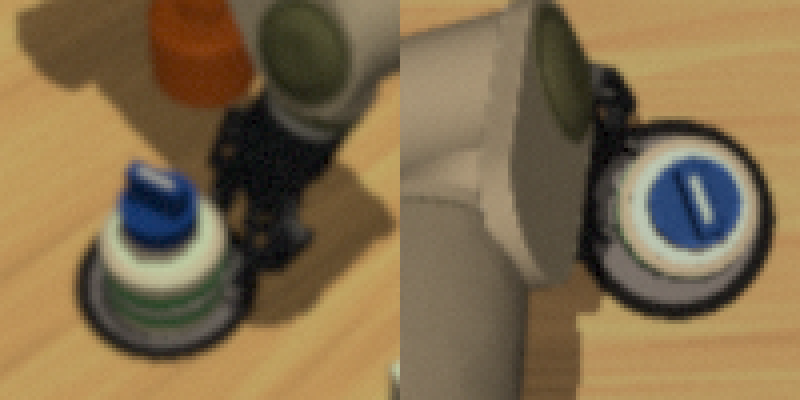

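Both crops show the tub on the mat. The wing strip is centred at (154,178) on the left and runs from (692,177) to (711,220) on the right.

Run:
```python
from h import *
t=lambda x,y:(220+x/4-.4,150+y/4-.4); s=lambda x,y:(180+x/4-.4,150+y/4-.4)
print(tri([ray("top",t(301.5,198.5)),ray("scene",s(154,178))]))
a,b=[atz("top",t(*p),147) for p in((292,177),(311,220))];print(a,b,np.degrees(np.arctan2(*(a-b)[1::-1])))
```

```text
(array([ 547.5, -118.4,  145.5]), [0.1, 0.1])
[ 561.3 -112.6  147. ] [ 533.7 -123.7  147. ] 22.031226783727767
```

```bash
python3 -m crank '[[[0.36,0,-0.17,0,0,0,55],[0.906,0,-0.423,0,0,0,55],[0.906,0,-0.423,0,0,0,55],[0.906,0,-0.423,0,0,0,55],[-0.42,0,-0.9,0,0,0,55],[-0.42,0,-0.9,0,0,0,55],[-0.42,0,-0.9,0,0,0,55],[-0.42,0,-0.9,0,0,0,55]]]'
python3 -m crank '[[[-0.42,0,-0.9,0,0,0,55],[-0.42,0,-0.9,0,0,0,55],[-0.42,0,-0.9,0,0,0,55],[-0.42,0,-0.9,0,0,0,55],[0,0,0,0,0.8,0,55],[0,0,0,0,0.8,0,55],[0,0,0,0,0.8,0,55],[0,0,0,0,0.7,0,55]]]'
python3 -m crank '[[[0,0,0,0,0,0.93,55],[0,0,0,0,0,0.93,55],[0,0,0,0,0,0.93,55],[0,0,0,0,0,0.93,55],[0,0,0,0,0,0.93,55],[0,0,0,0,0,0.93,55],[0,0,0,0,0,0.93,55],[0,0,0,0,0,0,55]]]'
python3 go.py 547.5 -118.4 230 18 0
```

```text
time_s: 8.5
eef_pos: [591.1, 4.5, 119.3]
ee_rot: [0.121, 0.8, 0.559, -0.179]
force: [0.0, -0.5, -0.0]
grip_width: 0.643
grip_force: 0.0
time_s: 9.3
eef_pos: [591.7, 4.0, 218.2]
ee_rot: [-0.003, 0.82, 0.572, -0.0]
force: [-0.6, 0.8, 0.3]
grip_width: 0.644
grip_force: 0.0
time_s: 10.1
eef_pos: [591.6, 4.1, 217.7]
ee_rot: [-0.001, 0.988, 0.154, -0.003]
force: [0.1, -0.2, 0.4]
grip_width: 0.648
grip_force: 0.0
t 10.1 pos [591.56   4.08 217.68] F [ 0.06 -0.2   0.43] grip 55.35393675876834 0.0
shift units, cur tool axes [-3.17  4.13 -0.48]  in target axes [-3.19  4.11 -0.49] turn units [-0.01  0.04 -0.04]
```

```bash
cat > w.py <<'E'
from h import *; import sys
s=sense(); np.save(f"w{sys.argv[1]}.npy",np.r_[s["eef_pos"],s["ee_rot"]]); cv2.imwrite(f"pics/w{sys.argv[1]}.png",capture("wrist"))
E
python3 -m crank '[[[-0.7,1,-0.1,0,0,0,55],[-0.7,1,-0.1,0,0,0,55],[-0.3,0.5,0,0,0,0,55],[-0.1,0.2,0,0,0,0,55],[0,0,0,0,0,0,55],[0,0,0,0,0,0,55],[0,0,0,0,0,0,55],[0,0,0,0,0,0,55]]]'
python3 w.py 1
python3 -m crank '[[[-0.5,0.6,-0.1,0,0,0,55],[-0.5,0.5,-0.1,0,0,0,55],[-0.3,0.3,-0.1,0,0,0,55],[-0.1,0,0,0,0,0,55],[0,0,0,0,0,0,55],[0,0,0,0,0,0,55],[0,0,0,0,0,0,55],[0,0,0,0,0,0,55]]]'
python3 w.py 2
python3 go.py 547.5 -118.4 230 18 0
python3 -c "
import cv2,numpy as np
cv2.imwrite('pics/w12.png',np.hstack([cv2.resize(cv2.imread(f'pics/w{i}.png')[110:370,130:390],(400,400),interpolation=3) for i in(1,2)]))"
```

```text
time_s: 10.9
eef_pos: [569.8, -73.8, 223.4]
ee_rot: [-0.0, 0.988, 0.155, -0.002]
force: [0.2, -0.2, -0.1]
grip_width: 0.646
grip_force: 0.0
time_s: 11.75
eef_pos: [547.2, -118.1, 231.0]
ee_rot: [-0.0, 0.988, 0.154, -0.002]
force: [-0.8, 0.1, -0.2]
grip_width: 0.644
grip_force: 0.0
t 11.8 pos [ 547.14 -118.16  230.98] F [-0.8   0.17 -0.31] grip 55.33827574822138 0.0
shift units, cur tool axes [0.01 0.01 0.04]  in target axes [0.01 0.01 0.04] turn units [-0.01  0.02 -0.03]
```

View pics/w12.png

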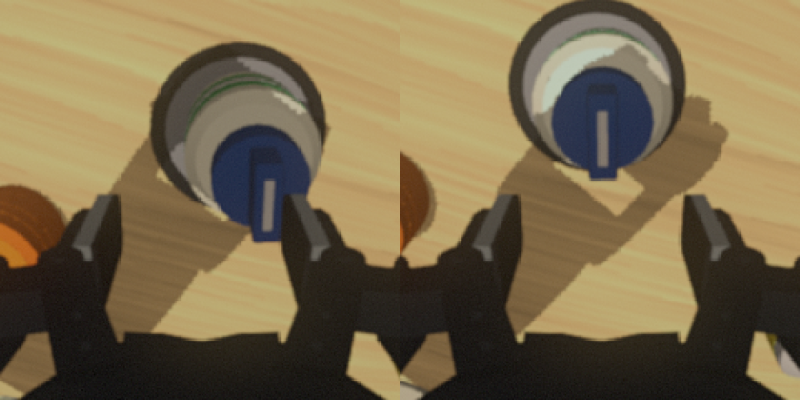

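Left: wing strip from (269,180) to (266,231). Right: strip from (602,110) to (602,166), centred between the fingers and lined up with them.

```bash
python3 - <<'E'
from h import *
from scipy.spatial.transform import Rotation as R
m=camera_model("wrist");T=m["T_tool_cam"]
def wr(i,x,y):
    u,v=130+x*.65-.2-m["cx"],110+y*.65-.2-m["cy"];r=np.hypot(u,v);th=r/m["fx"]
    d=np.array([np.sin(th)*u/r,-np.sin(th)*v/r,-np.cos(th)]);P=np.load(f"w{i}.npy");A=R.from_quat(np.r_[P[4:],P[3]])
    return P[:3]+A.apply(T[:3,3]),A.apply(T[:3,:3]@d)
print(tri([wr(1,267.5,206),wr(2,202,138)]))
at=lambda r,z:r[0]+r[1]*(z-r[0][2])/r[1][2]
a,b=at(wr(2,202,110),147),at(wr(2,202,166),147);print(a,b,(a+b)/2,np.degrees(np.arctan2(*(a-b)[1::-1])))
a,b=at(wr(1,269,180),147),at(wr(1,266,231),147);print(a,b,(a+b)/2,np.degrees(np.arctan2(*(a-b)[1::-1])))
E
python3 go.py 547.5 -118.4 230 18 0
```

```text
(array([ 547.6, -118.9,  149.7]), [0.3, 0.3])
[ 561.4 -114.7  147. ] [ 532.1 -124.1  147. ] [ 546.8 -119.4  147. ] 17.798482011182692
[ 560.7 -114.9  147. ] [ 531.4 -124.4  147. ] [ 546.1 -119.6  147. ] 18.04137223730751
t 11.8 pos [ 547.14 -118.16  230.98] F [-0.8   0.17 -0.31] grip 55.33827574822138 0.0
shift units, cur tool axes [0.01 0.01 0.04]  in target axes [0.01 0.01 0.04] turn units [-0.01  0.02 -0.03]
```

```bash
python3 -m crank '[[[0,0.03,0.7,0,0,0,50],[0,0,0.8,0,0,0,50],[0,0,0.8,0,0,0,50],[0,0,0.8,0,0,0,50],[0,0,0.6,0,0,0,50],[0,0,0.4,0,0,0,50],[0,0,0.18,0,0,0,50],[0,0,0,0,0,0,50]]]' 50
python3 -m crank '[[[0,0,0,0,0,0,30],[0,0,0,0,0,0,20],[0,0,0,0,0,0,10],[0,0,0,0,0,0,5],[0,0,0,0,0,0,5],[0,0,0,0,0,0,5],[0,0,0,0,0,0,5],[0,0,0,0,0,0,5]]]' 50
```

```text
time_s: 12.6
eef_pos: [546.9, -119.1, 123.9]
ee_rot: [-0.0, 0.988, 0.154, -0.002]
force: [-0.1, -0.1, 1.1]
grip_width: 0.589
grip_force: 0.0
time_s: 13.4
eef_pos: [547.1, -119.3, 124.3]
ee_rot: [-0.0, 0.988, 0.154, -0.001]
force: [0.5, 1.5, 4.8]
grip_width: 0.175
grip_force: 51.7
```

```bash
python3 -m crank '[[[0,0,0.06,0,0,0,5],[0,0,0.06,0,0,0,5],[0,0,0.06,0,0,0,5],[0,0,0.05,0,0,0,5],[0,0,0,0,0,0,5],[0,0,0,0,0,0,5],[0,0,0,0,0,0,5],[0,0,0,0,0,0,5]]]' 70
```

```text
time_s: 14.2
eef_pos: [547.2, -119.3, 118.8]
ee_rot: [-0.0, 0.988, 0.154, -0.001]
force: [-0.7, 1.9, 8.5]
grip_width: 0.167
grip_force: 74.0
```

```bash
python3 -m crank '[[[0,0,0.03,0,0,0,5],[0,0,0,0,0,-0.3,5],[0,0,0,0,0,-0.4,5],[0,0,0,0,0,-0.5,5],[0,0,0,0,0,-0.5,5],[0,0,0,0,0,-0.5,5],[0,0,0,0,0,-0.5,5],[0,0,0,0,0,-0.5,5]]]'
python3 -c "from rig import *;print(sense()['wrist_torque'])"
python3 -m crank '[[[0,0,0,0,0,-0.5,5],[0,0,0,0,0,-0.5,5],[0,0,0,0,0,-0.5,5],[0,0,0,0,0,-0.5,5],[0,0,0,0,0,-0.5,5],[0,0,0,0,0,-0.5,5],[0,0,0,0,0,-0.5,5],[0,0,0,0,0,-0.2,5]]]'
python3 -c "from rig import *;print(sense()['wrist_torque'])
import cv2;cv2.imwrite('pics/tw.png',cv2.resize(capture('scene')[120:260,160:320],(640,560),interpolation=3))"
```

```text
time_s: 15.0
eef_pos: [547.4, -119.6, 118.3]
ee_rot: [0.0, 0.929, 0.37, -0.001]
force: [-0.8, -0.8, 8.5]
grip_width: 0.168
grip_force: 74.1
[ 0.02224648 -0.03193099 -0.04068556]
time_s: 15.8
eef_pos: [547.4, -119.6, 118.3]
ee_rot: [-0.0, 0.804, 0.595, -0.001]
force: [0.0, -0.4, 8.4]
grip_width: 0.168
grip_force: 74.2
[-0.08422193 -0.06756218 -0.07838275]
```

View pics/tw.png

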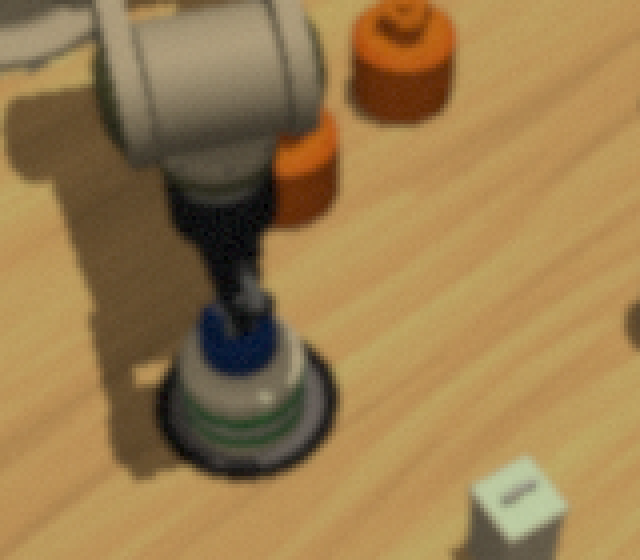

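The picture shows the cap pressed and gripped at (240,335), with the tub centred on the mat. The low wrist moment suggests that the cap turned and not the tub. Next a cautious small lift to check the force.

```bash
python3 -m crank '[[[0,0,-0.1,0,0,0,5],[0,0,-0.1,0,0,0,5],[0,0,-0.1,0,0,0,5],[0,0,-0.1,0,0,0,5],[0,0,0,0,0,0,5],[0,0,0,0,0,0,5],[0,0,0,0,0,0,5],[0,0,0,0,0,0,5]]]'
```

```text
time_s: 16.65
eef_pos: [546.6, -119.1, 127.1]
ee_rot: [-0.001, 0.804, 0.594, -0.002]
force: [-0.5, -0.6, -0.0]
grip_width: 0.169
grip_force: 73.0
```

The tub's weight is not on the wrist, so the cap is free. Lift.

```bash
python3 -m crank '[[[0,0,-0.3,0,0,0,5],[0,0,-0.4,0,0,0,5],[0,0,-0.6,0,0,0,5],[0,0,-0.7,0,0,0,5],[0,0,-0.7,0,0,0,5],[0,0,-0.5,0,0,0,5],[0,0,-0.3,0,0,0,5],[0,0,-0.1,0,0,0,5]]]'
python3 -m crank '[[[0,0,0,0,0,0,5],[0,0,0,0,0,0,5],[0,0,0,0,0,0,5],[0,0,0,0,0,0,5],[0,0,0,0,0,0,5],[0,0,0,0,0,0,5],[0,0,0,0,0,0,5],[0,0,0,0,0,0,5]]]'
python3 -c "from rig import *
import cv2;cv2.imwrite('pics/end.png',cv2.resize(capture('scene')[120:260,160:320],(640,560),interpolation=3))"
```

```text
time_s: 17.45
eef_pos: [547.4, -119.3, 218.3]
ee_rot: [-0.001, 0.804, 0.594, -0.001]
force: [0.6, -0.3, -1.4]
grip_width: 0.173
grip_force: 73.0
time_s: 18.25
eef_pos: [547.2, -119.2, 217.5]
ee_rot: [-0.001, 0.804, 0.594, -0.001]
force: [0.7, 0.1, 0.2]
grip_width: 0.169
grip_force: 73.0
```

View pics/end.png

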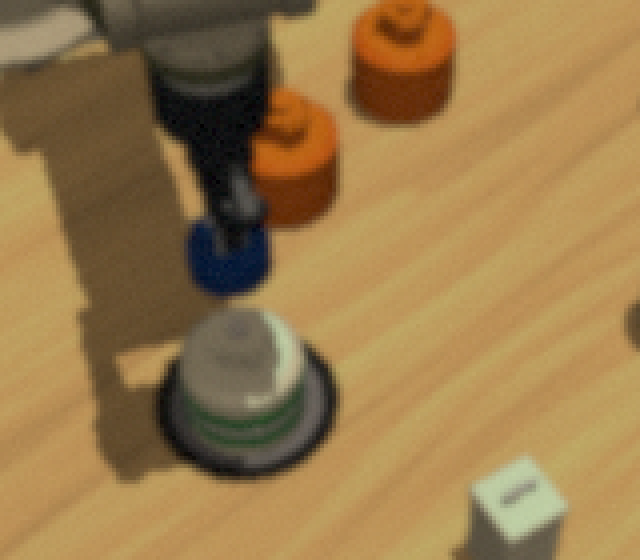

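The cap at (230,255) is held in the air, and the open tub stands on the mat at (240,395).

```bash
python3 -c "from rig import *;print(finish_job())"
```

```text
the job is handed in; nothing more can be done
None
```

The job is handed in: the tub stands on the mat, about 4 mm off centre, and the freed cap is held about 94 mm above its seat over the open tub. It took 18.3 s, the other objects looked undisturbed in the pictures, and no verdict was returned.

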